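Rock a locating block out of an assembly nest

TASK

The blue locating block is held fast in the assembly nest by two stiff orange keepers and cannot be pulled straight out. Take it by its black grip, rock it from side to side towards one keeper and then the other until it has pressed both keepers fully back, then draw it straight up and hold it still and upright over the nest, just clear above the keepers; finish while still holding it there. Do not touch the nest or the keepers with the gripper, and leave the spool, transformer and capacitor beside it where they are.

Things in the scene. Friction and masses are not known exactly. Their poses are not given: they have to be found in the camera images.
- nest: Fixed assembly nest, aluminium plate 92 x 176 x 8 mm (x, y, z). Origin at the centre of its underside, z up; y points to the left keeper. In its middle a slot 39 (x) by 18 mm (y) between steel rails 10 mm high takes the block's round foot; the slot's floor is the plate's top, 8 mm above the origin. The keepers' tops, 61 mm above the origin, are the highest points.
- block_grip (a point): A point on the axis of the black square grip of the loose blue locating block (0.25 to 0.4 kg). The grip is 24 x 24 mm and reaches from 34 mm below this point to 24 mm above it; the point is 96 mm above the bottom of the foot. Axes as the nest's while seated.
- block_foot (a point): Bottom of the block's foot, 8 mm above the nest's origin when seated. The foot is a round bar of 16 mm diameter along x; about its axis (8 mm above this point) the block rocks sideways in the slot, towards +y or -y. The body above it, 15 to 62 mm up, is 36 x 36 mm; its +y and -y flanks have a groove 5 mm deep, from 38 to 54 mm up.
- keeper_left (a joint): Orange keeper at the nest's +y side. Slides outward (+y) against a stiff friction of about 12 N and stays where left: 0 in, 0.006 m fully back. Its tooth reaches 4.2 mm into the block's groove at 0 (0.8 mm from the groove's floor), so an upright block is free of it above about 0.0045. A block leaned 0.16 to 0.17 rad towards it presses it fully back against its stop.
- keeper_right (a joint): The same on the nest's -y side, sliding outward along -y: 0 = in, 0.006 m = fully back
- keeper_left_top (a point): Middle of the top face (30 x 22 mm) of the left keeper, 32 mm from the nest's middle when in
- keeper_right_top (a point): Middle of the top face (30 x 22 mm) of the right keeper, 32 mm from the nest's middle when in
- spool: Bystander: loose solder spool, 55 mm across, 46 mm tall, standing beyond the nest. Origin at the centre of its underside
- transformer: Bystander: small loose transformer, grey with a yellow coil, 26 x 30 x 26 mm, standing beyond the nest. Origin at the centre of its underside
- capacitor: Bystander: loose dark blue capacitor can, 18 mm across, 32 mm tall, standing on the near side of the nest. Origin at the centre of its underside
- microscope_base (a point): Middle of the white base plate of the tall fixed microscope that stands to the left of the nest. Seen from above, the microscope with its arm reaches about 80 mm nearer to the robot than this point to 400 mm beyond it (x), and 180 mm to either side (y), and higher than the gripper: go round it on the robot's side, never through it.
Not all that is in view belongs to the job. What is meant by the part that bears block_grip is not turquoise or yellow, and is the larger of those in its own colour.

How it is judged:
By the outcome, as a careful person would: the job done as asked, in the order asked, and still so for the second after the job is handed in, while the arm keeps its last pose, push and grip.
It also fails if it takes over 48 s, if anything falls off the work surface, if the arm or the gripper's body presses on something with over 40 N, if the wrist force passes 120 N, or if a joint passes its speed limit or range.

ROBOT

A 6-joint arm with a two-finger parallel gripper is mounted at the origin on a cart in front of the work surface, level with it; the furniture and walls round the work are solid. World frame = base frame: x ahead of the robot, y to its left, z up, the work surface at z = 0. Lengths are in m, angles in rad, forces in N, time in s.
With the tool pointing down it reaches from about 0.35 to 0.875 m from the base axis. Payload 4.2 kg.
Tool frame: the origin (TCP) lies midway between the tips of the shut fingers; the grasp point (between the pads) lies 19 mm behind it; z points along the fingers, y is the line along which they close (so a half turn about z gives the same grasp; the last joint's range is limited). The gripper opens to 87 mm and grips with 3 to 60 N. Pads are 19 mm wide; open, the fingers measure 117 mm over their backs; the gripper's body (75 mm by 190 mm) begins 51 mm behind the grasp point.
Start: joints at [1.53, 0.385, 0.008, 0, -1.194, -0.259], TCP at [0.185, 0.597, 0.189] pointing down, gripper open.
Joint ranges: [-3.14, 3.14], [-1.21, 2.06], [-1.07, 1.41], [-3.16, 2.05], [-2.99, -0.16], [-3.1, 3.1]. Speed limits (rad/s): [2.79, 2.79, 3.14, 3.14, 3.14, 3.14].

INTERFACE

Orientations are given as a unit quaternion [x, y, z, w].
In Python, from rig import ctrl gives the robot as it stands.
- The arm moves only by the tool drive_tool, never from a script. Its argument "steps" is a list that holds one entry, the list of rows, each a list of 6 numbers: the shift along the tool's x, y, z in cm, then the turn, a rotation vector about the tool's x, y, z in degrees. A call has 1 to 8 rows; each row is the pose to reach, as a shift and turn from the pose commanded when the call began, along the tool's axes at that moment; what a row does not reach only later rows make up. A row lasts 1/8 s, in which the tool goes at most 62.5 mm and 10.7 degrees, less where a joint would pass 70% of its speed; a pose out of reach is approached as far as the arm can. A call with a gripper value outside its range is refused whole. "fingers" is the finger opening in cm, from 0 to 8.7, set as the call begins (left out, the last holds). The fingers move at their own pace and stop on an object; "newtons" is the grip in N (left out, the last holds). Time passes only in rows, so rows that repeat a pose let the fingers close. It gives the time, the measured TCP pose, the force, the opening and the grip force at its end, in the units of the state.
- ctrl.get_obs(): the state, without advancing time (a new reading comes with each control period).
- ctrl.grab_frame(name): name is "scene" or "top" or "wrist"; returns the picture (420x560x3 uint8, red, green, blue); there is no depth.
- ctrl.camera_model(name): a dict with "mtx" (3x3 intrinsics, pixels), "cam_to_world" (4x4, takes a point from camera to world coordinates); the wrist camera has in their place "mount" (4x4, takes a point from camera to tool coordinates, whose origin is the TCP and whose axes are the flange's). Camera axes: x right, y down, z forward; pixel columns grow to the right and rows downward; lengths in m; the calibration is good to about 2 mm. A picture is of the moment at which its call begins: read the wrist's pose just before it. camera_model takes no time and is no camera call.
- ctrl.sign_off(): hands the job in; it is judged then, once.
Trained networks look in the newest picture that a camera, given by its name, has taken for a name from the list of things; names that differ only in an ending like _2 or _b are one class to them, and where a whole thing is asked for, a point or a joint stands for the part that bears it (a point fixed in the world has none). Each returns a list of dicts, best first, with "p" (0 to 1); they miss things now and then, are a little off and sometimes report something else, mostly with a low value. They report only what shows in the picture. A call takes as long as a camera call. They do not tell look-alikes from the thing itself.
- ctrl.search_frame(thing, camera): "xy" ([column, row] in pixels, amid what is visible of it).
- ctrl.regions_of(thing, camera): "pixels" (420x560 bool, what is visible of it) and "xy" ([column, row] in pixels, amid what is visible of it).
- ctrl.spot_point(thing, camera): "xy" ([column, row] in pixels: a listed point, or the origin of a listed thing).
The state is a dict: "time_s": time; "joint_pos": joint angles; "dq": joint speeds; "tau": joint torques, N m; "position": TCP position; "tool_rot": TCP orientation; "wrist_force": force on the tool from outside, world axes, zero at the start; "moment": the same for the moment, N m; "finger_gap": finger opening in m; "grasp_force": force on a finger pad.
Only numpy, scipy, OpenCV 4.12 (cv2) and the standard library are available. Lean on these libraries where they do the work, as an engineer would, in place of code of your own. Each camera call takes 0.05 s, during which the arm holds its last target. There are 200 camera calls.

## Working session

There is one attempt and no reset: what is moved stays moved. The work goes in short steps, Python scripts to look and compute and a tool call to move; the robot and the scene stay as the last step left them, time stands still between calls to the robot, and variables do not carry over. Pictures are saved under pics/ and viewed, at most 10 in all, crops included, and the job is handed in when it is done.

Besides the shell and the picture viewer there is one more tool, called after "Request:" as name([rows], argument=value, ...), one row to a line, values as JSON. drive_tool: Moves the arm, as the interface text tells. Its arguments: {"type":"object","properties":{"steps":{"type":"array","items":{"type":"array","items":{"type":"array","items":{"type":"number"}}}},"fingers":{"type":"number"},"newtons":{"type":"number"}},"required":["steps"]}

```bash
mkdir -p pics; cat > h.py <<'E'
import numpy as np, cv2
from scipy.spatial.transform import Rotation as R
from rig import ctrl
def ray(cam,xy):
    m=ctrl.camera_model(cam); K=np.array(m["mtx"])
    if cam=="wrist":
        o=ctrl.get_obs(); T=np.eye(4); T[:3,:3]=R.from_quat(o["tool_rot"]).as_matrix(); T[:3,3]=o["position"]; T=T@np.array(m["mount"])
    else: T=np.array(m["cam_to_world"])
    d=T[:3,:3]@np.linalg.solve(K,[xy[0],xy[1],1]); return T[:3,3],d/np.linalg.norm(d)
def atz(cam,xy,z):
    c,d=ray(cam,xy); return c+d*(z-c[2])/d[2]
def tri(rs):
    A=np.zeros((3,3));b=np.zeros(3)
    for c,d in rs: P=np.eye(3)-np.outer(d,d);A+=P;b+=P@c
    return np.linalg.solve(A,b)
E
python3 - <<'E'
from h import *
f=[ctrl.grab_frame(c) for c in("scene","top")]
cv2.imwrite("pics/a.png",cv2.resize(np.hstack(f),(800,300))[:,:,::-1])
cv2.imwrite("pics/s.png",f[0][:,:,::-1]);cv2.imwrite("pics/t.png",f[1][:,:,::-1])
for t in["block_grip","nest","keeper_left_top","keeper_right_top","microscope_base","spool","transformer","capacitor"]:
    for c in("scene","top"):
        print(t,c,[(np.round(r["xy"]).tolist(),round(r["p"],2)) for r in ctrl.spot_point(t,c)[:4]])
o=ctrl.get_obs();print(o["time_s"],o["tool_rot"],o["position"])
for c in("scene","top"): print(np.round(ctrl.camera_model(c)["cam_to_world"],2).tolist())
E
```

```text
block_grip scene [([333.0, 234.0], 0.87), ([274.0, 214.0], 0.77), ([370.0, 212.0], 0.74), ([416.0, 218.0], 0.73)]
block_grip top [([339.0, 169.0], 0.71), ([379.0, 173.0], 0.68), ([329.0, 225.0], 0.56), ([268.0, 217.0], 0.51)]
nest scene [([331.0, 267.0], 0.88), ([317.0, 246.0], 0.27)]
nest top [([322.0, 232.0], 0.8)]
keeper_left_top scene [([316.0, 248.0], 0.61)]
keeper_left_top top [([316.0, 235.0], 0.47)]
keeper_right_top scene [([348.0, 253.0], 0.98), ([333.0, 236.0], 0.46)]
keeper_right_top top [([302.0, 197.0], 0.73), ([341.0, 227.0], 0.62), ([318.0, 234.0], 0.55)]
microscope_base scene []
microscope_base top [([180.0, 243.0], 0.83), ([299.0, 196.0], 0.7)]
spool scene [([320.0, 226.0], 0.61)]
spool top [([304.0, 194.0], 0.88)]
transformer scene [([345.0, 245.0], 0.56), ([322.0, 227.0], 0.38)]
transformer top [([328.0, 202.0], 0.53)]
capacitor scene [([330.0, 292.0], 0.44)]
capacitor top [([341.0, 256.0], 0.44)]
0.9 [ 9.88782948e-01 -1.49359567e-01 -9.92055978e-06  2.21911871e-05] [0.18454799 0.59708216 0.18913605]
[[0.45, -0.64, 0.63, -0.13], [-0.89, -0.32, 0.32, -0.19], [-0.0, -0.7, -0.71, 0.86], [0.0, 0.0, 0.0, 1.0]]
[[-0.02, -0.99, 0.13, 0.39], [-1.0, 0.02, 0.0, 0.15], [-0.01, -0.13, -0.99, 1.51], [0.0, 0.0, 0.0, 1.0]]
```

View pics/s.png

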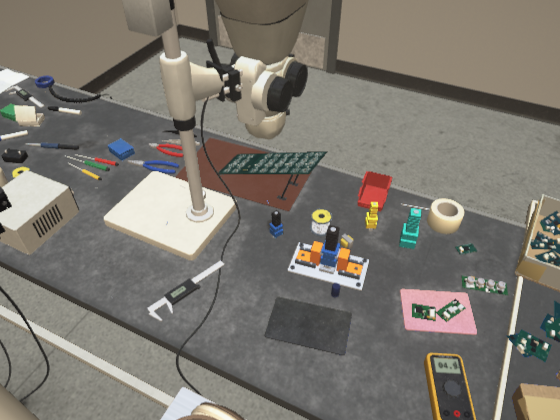

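View pics/t.png

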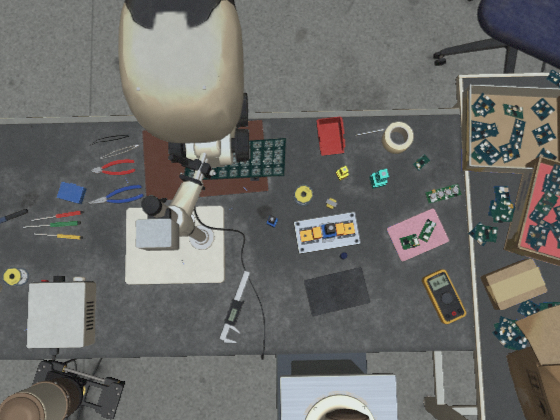

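```bash
python3 - <<'E'
from h import *
s=cv2.imread("pics/s.png")[190:310,250:420];t=cv2.imread("pics/t.png")[160:280,250:420]
cv2.imwrite("pics/c.png",cv2.resize(np.vstack([s,t]),None,fx=2.5,fy=2.5,interpolation=cv2.INTER_CUBIC))
print("grip",tri([ray("scene",[333,234]),ray("top",[329,225])]))
print("nest",tri([ray("scene",[331,267]),ray("top",[322,232])]), atz("top",[322,232],0))
print("kl",atz("scene",[316,248],.061),atz("top",[313,235],.061)); print("kr",atz("scene",[348,253],.061),atz("top",[341,227],.061))
r=ctrl.regions_of("nest","top")[0]["pixels"];c=cv2.findContours(r.astype(np.uint8),0,2)[0]
print(cv2.minAreaRect(max(c,key=len)))
p=[atz("top",q,.008) for q in cv2.boxPoints(cv2.minAreaRect(max(c,key=len)))];print(np.round(p,3))
print("mic",atz("top",[180,243],0.02),"spool",atz("top",[304,194],.046),"tr",atz("top",[331,203],.026),"cap",atz("top",[343.5,256],.03))
E
```

```text
grip [0.5559346  0.01875147 0.10410675]
nest [ 0.55270307  0.0213211  -0.01066148] [0.54705032 0.03213771 0.        ]
kl [0.53819211 0.04667793 0.061     ] [0.53317287 0.06175373 0.061     ]
kr [ 0.5567235  -0.02391767  0.061     ] [ 0.55353546 -0.01553535  0.061     ]
((326.0135192871094, 232.5811004638672), (32.715396881103516, 61.32081604003906), 80.53767395019531)
[[ 0.578  0.114  0.008]
 [ 0.603 -0.059  0.008]
 [ 0.511 -0.071  0.008]
 [ 0.486  0.101  0.008]]
mic [0.52249682 0.43350239 0.02      ] spool [0.64999279 0.08262143 0.046     ] tr [0.62607833 0.00624253 0.026     ] cap [ 0.47575799 -0.02314069  0.03      ]
```

View pics/c.png

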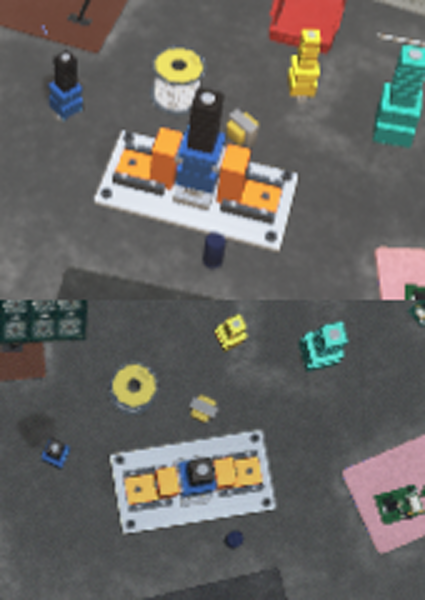

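The candidates are the blue block in the nest (scene 333,234), the small blue block (274,214), the yellow one (370,212) and the turquoise one (416,218). I choose the large blue block in the nest. The crop shows it seated between the two orange keepers, with the capacitor in front and the spool and transformer behind.

```bash
cat >> h.py <<'E'
def rows(targets, base=None):
    """targets: list of (pos, quat) world TCP -> rows in tool axes of base pose"""
    o=ctrl.get_obs(); p,q=(o["position"],o["tool_rot"]) if base is None else base
    r0=R.from_quat(q)
    for P,Q in targets:
        d=r0.inv().apply(np.array(P)-p)*100; w=np.degrees((r0.inv()*R.from_quat(Q)).as_rotvec())
        print(np.round(np.r_[d,w],2).tolist())
def down(yaw): # tool z down, tool x at yaw (deg)
    return (R.from_euler("z",yaw,degrees=True)*R.from_euler("x",180,degrees=True)).as_quat()
E
python3 - <<'E'
from h import *
W=np.array([[.185,.597],[.20,.42],[.27,.30],[.34,.18],[.39,.06]])
s=np.r_[0,np.cumsum(np.linalg.norm(np.diff(W,axis=0),axis=1))]
u=np.linspace(0,s[-1],11)[1:]
rows([((np.interp(a,s,W[:,0]),np.interp(a,s,W[:,1]),.21),down(-17.2+25.4*a/s[-1])) for a in u])
E
```

```text
[2.24, 5.42, -2.08, -0.0, 0.0, -2.52]
[4.44, 10.85, -2.08, -0.0, 0.0, -5.06]
[6.63, 16.28, -2.08, -0.0, 0.0, -7.6]
[10.87, 20.29, -2.08, -0.0, 0.0, -10.14]
[15.18, 24.25, -2.09, -0.0, 0.0, -12.68]
[19.5, 28.21, -2.09, -0.0, 0.0, -15.22]
[23.81, 32.17, -2.09, -0.0, 0.0, -17.76]
[28.0, 36.25, -2.09, -0.0, 0.0, -20.3]
[31.74, 40.75, -2.09, -0.0, 0.0, -22.84]
[35.49, 45.25, -2.09, -0.0, 0.0, -25.38]
```

Request:
drive_tool([
  [[2.2, 5.4, -2, 0, 0, -2.5], [4.4, 10.8, -2, 0, 0, -5], [6.6, 16.3, -2, 0, 0, -7.6], [10.9, 20.3, -2, 0, 0, -10.1], [15.2, 24.3, -2, 0, 0, -12.7], [19.5, 28.2, -2, 0, 0, -15.2], [23.8, 32.2, -2, 0, 0, -17.8], [28, 36.3, -2, 0, 0, -20.3]],
], fingers=7)

```text
time_s: 1.95
position: [0.3456, 0.1661, 0.2097]
tool_rot: [1.0, 0.028, 0.001, -0.001]
wrist_force: [0.9, 0.7, -0.4]
finger_gap: 0.0701
grasp_force: 0.0
```

```bash
python3 - <<'E'
from h import *
o=ctrl.get_obs();print(o["time_s"],o["position"],o["joint_pos"])
print(np.round(ctrl.camera_model("wrist")["mount"],3).tolist())
q=down(8.2);rows([((.39,.06,.21),q),((.43,.03,.23),q),((.45,.02,.25),q)])
E
```

```text
1.95 [0.34555074 0.16607205 0.20974015] [ 8.78164647e-01 -6.39205720e-02 -4.91170633e-01  2.49534236e-04
 -1.14165129e+00  7.49357294e-01]
[[0.0, -0.952, -0.307, 0.086], [1.0, 0.0, 0.0, 0.001], [-0.0, -0.307, 0.952, -0.195], [0.0, 0.0, 0.0, 1.0]]
[3.84, 10.84, -0.03, -0.07, -0.09, -4.94]
[7.66, 14.06, -2.03, -0.07, -0.09, -4.94]
[9.6, 15.17, -4.03, -0.07, -0.09, -4.94]
```

Request:
drive_tool([
  [[3.8, 10.8, -1, 0, 0, -4.9], [8, 14, -3, 0, 0, -4.9], [11.8, 15, -4, 0, 0, -4.9], [14, 15, -4, 0, 0, -4.9], [14, 15, -4, 0, 0, -4.9], [14, 15, -4, 0, 0, -4.9]],
])

```text
time_s: 2.7
position: [0.4922, 0.0254, 0.2488]
tool_rot: [0.998, 0.07, -0.001, 0.0]
wrist_force: [0.7, -0.7, 0.4]
finger_gap: 0.0699
grasp_force: 0.0
```

```bash
python3 - <<'E'
from h import *
o=ctrl.get_obs();print(o["time_s"],o["position"],o["tool_rot"])
f=ctrl.grab_frame("wrist");cv2.imwrite("pics/w.png",f[:,:,::-1])
for t,z in[("block_grip",.104),("nest",0),("keeper_left_top",.061),("keeper_right_top",.061)]:
    for r in ctrl.spot_point(t,"wrist")[:3]: print(t,np.round(r["xy"]),round(r["p"],2),np.round(atz("wrist",r["xy"],z),4))
r=ctrl.regions_of("nest","wrist")[0]["pixels"];c=max(cv2.findContours(r.astype(np.uint8),0,2)[0],key=len)
print(np.round(cv2.minAreaRect(np.float32([atz("wrist",q[0],.008)[:2]*1000 for q in c])),1) if 0 else cv2.minAreaRect(np.float32([atz("wrist",q[0],.008)[:2]*1000 for q in c])))
E
```

```text
2.7 [0.49217072 0.0253874  0.24880146] [ 9.97554538e-01  6.98902823e-02 -5.39709394e-04  3.98641670e-05]
block_grip [293. 139.] 0.96 [0.5463 0.0164 0.104 ]
block_grip [164.  88.] 0.94 [0.5799 0.159  0.104 ]
block_grip [454.  16.] 0.86 [ 0.6863 -0.1233  0.104 ]
nest [290. 129.] 0.76 [0.5503 0.0158 0.    ]
keeper_left_top [263. 136.] 0.84 [0.5416 0.0511 0.061 ]
keeper_right_top [315. 134.] 0.82 [ 0.5526 -0.0131  0.061 ]
((546.8350219726562, 18.58686065673828), (93.3377685546875, 175.49264526367188), 8.237686157226562)
```

View pics/w.png

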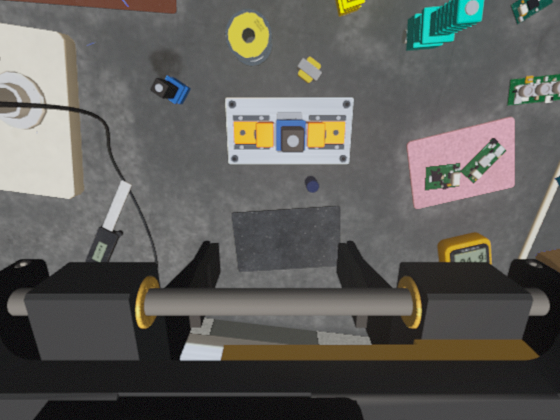

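```bash
python3 - <<'E'
from h import *
q=down(8.2);rows([((.5468,.0185,z),q) for z in(.2,.087)])
E
```

```text
[5.29, 1.49, 4.95, -0.01, -0.03, -0.12]
[5.28, 1.5, 16.25, -0.01, -0.03, -0.12]
```

Request:
drive_tool([
  [[5.3, 1.5, 2.5, 0, 0, -0.1], [5.3, 1.5, 5, 0, 0, -0.1], [5.3, 1.5, 5, 0, 0, -0.1], [5.3, 1.5, 9, 0, 0, -0.1], [5.3, 1.5, 12.5, 0, 0, -0.1], [5.3, 1.5, 15, 0, 0, -0.1], [5.3, 1.5, 16.2, 0, 0, -0.1], [5.3, 1.5, 16.2, 0, 0, -0.1]],
])

```text
time_s: 4.0
position: [0.5477, 0.0182, 0.0879]
tool_rot: [0.997, 0.071, 0.0, 0.0]
wrist_force: [-0.4, 0.2, 0.9]
finger_gap: 0.0703
grasp_force: 0.0
```

```bash
python3 - <<'E'
from h import *
o=ctrl.get_obs();print(o["time_s"],o["position"],o["wrist_force"])
f=ctrl.grab_frame("wrist");g=ctrl.grab_frame("scene")
cv2.imwrite("pics/w2.png",np.hstack([cv2.resize(f[60:300,150:430],(400,343)),cv2.resize(g[180:300,270:410],(400,343))])[:,:,::-1])
for t,z in[("block_grip",.104)]:
    for r in ctrl.spot_point(t,"wrist")[:2]: print(t,np.round(r["xy"]),round(r["p"],2),np.round(atz("wrist",r["xy"],z),4))
q=down(8.2);rows([((.5468,.0185,.087),q)])
E
```

```text
4.0 [0.54766244 0.01819731 0.08789714] [-0.39499368  0.15140456  0.9166778 ]
block_grip [278. 246.] 0.91 [0.5479 0.0172 0.104 ]
block_grip [ 74. 153.] 0.59 [0.5907 0.1462 0.104 ]
[-0.17, -0.04, 0.17, -0.01, -0.18, -0.05]
```

View pics/w2.png

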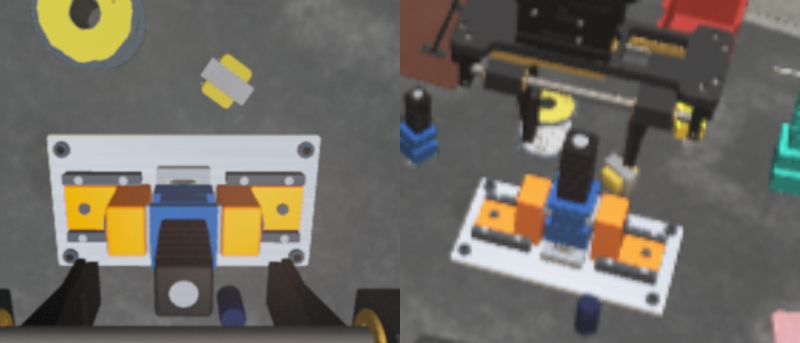

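```bash
python3 - <<'E'
from h import *
m=ctrl.camera_model("scene");o=ctrl.get_obs();rot=R.from_quat(o["tool_rot"])
Ti=np.linalg.inv(m["cam_to_world"])
def pr(P):
    c=Ti@np.r_[P,1];u=np.array(m["mtx"])@c[:3];u=u[:2]/u[2];return ((u-[270,180])*400/140).round(), u.round(1)
for d in([0,.035,0],[0,-.035,0],[0,0,0],[0,0,-.041]): print(d,pr(o["position"]+rot.apply(d)))
print("griptop",pr(np.array([.5468,.0185,.128])))
E
```

```text
[0, 0.035, 0] (array([216., 185.]), array([345.6, 244.7]))
[0, -0.035, 0] (array([129., 164.]), array([315.1, 237.3]))
[0, 0, 0] (array([172., 174.]), array([330.2, 241. ]))
[0, 0, -0.041] (array([176., 138.]), array([331.7, 228.4]))
griptop (array([175., 141.]), array([331.3, 229.4]))
```

Request:
drive_tool([
  [[-0.1, 0, 0.1, 0, 0, 0], [-0.1, 0, 0.1, 0, 0, 0], [-0.1, 0, 0.1, 0, 0, 0], [-0.1, 0, 0.1, 0, 0, 0], [-0.1, 0, 0.1, 0, 0, 0], [-0.1, 0, 0.1, 0, 0, 0]],
], fingers=0, newtons=45)

```text
time_s: 4.9
position: [0.5464, 0.0178, 0.0861]
tool_rot: [0.997, 0.071, -0.0, 0.0]
wrist_force: [-0.8, 0.7, -0.6]
finger_gap: 0.0236
grasp_force: 45.0
```

```bash
python3 - <<'E'
from h import *
o=ctrl.get_obs();print(o["time_s"],o["position"],o["wrist_force"],o["moment"],o["finger_gap"],o["grasp_force"])
g=ctrl.grab_frame("scene");cv2.imwrite("pics/g.png",cv2.resize(g[180:300,270:410],(700,600),interpolation=cv2.INTER_CUBIC)[:,:,::-1])
E
```

```text
4.9 [0.54641823 0.01783114 0.08611052] [-0.76944647  0.68894606 -0.57713843] [-0.06774154 -0.06280065  0.03828295] 0.023558746322681026 44.999805092811584
```

View pics/g.png

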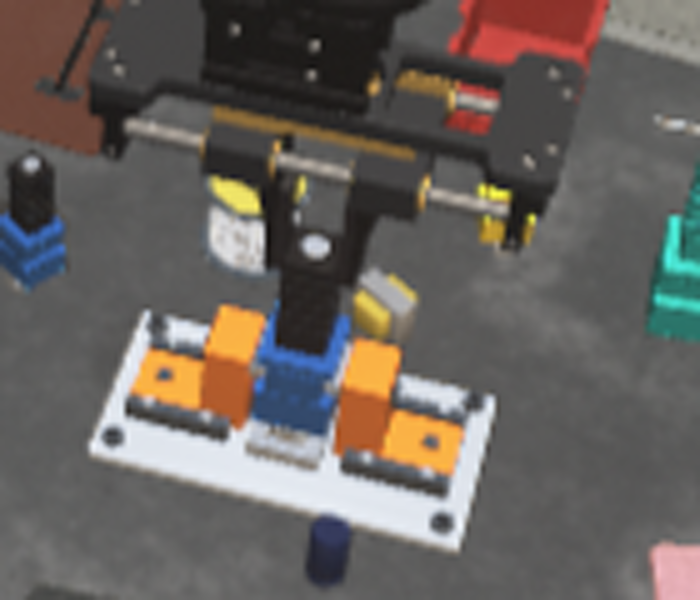

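The grasp is firm: 23.6 mm opening at 45 N, fingers on both sides of the black grip at about (315,260), and the block still upright. Next I rock left.

Request:
drive_tool([
  [[0, -0.2, 0, -1.6, 0, 0], [0, -0.4, 0, -3.2, 0, 0], [0, -0.6, 0.03, -4.8, 0, 0], [0, -0.8, 0.04, -6.4, 0, 0], [0, -0.98, 0.07, -8, 0, 0], [0, -1.17, 0.1, -9.6, 0, 0], [0, -1.17, 0.1, -9.6, 0, 0], [0, -1.17, 0.1, -9.6, 0, 0]],
])

```text
time_s: 5.95
position: [0.5449, 0.0288, 0.0858]
tool_rot: [0.994, 0.071, 0.006, 0.084]
wrist_force: [0.3, -4.3, 5.5]
finger_gap: 0.0233
grasp_force: 45.0
```

```bash
cat >> h.py <<'E'
def stat():
    o=ctrl.get_obs();r=R.from_quat(o["tool_rot"]);b=r.apply([0,0,-1])
    n=R.from_euler("z",8.2,degrees=True).inv()
    print(round(o["time_s"],2),"tcp nest",np.round(n.apply(o["position"]-[.5464,.0178,0])*1000,1),"lean(x,y)",np.round(n.apply(b)[:2],4),"F",np.round(n.apply(o["wrist_force"]),1),"M",np.round(n.apply(o["moment"]),2),"gap",o["finger_gap"])
E
python3 -c "
from h import *
stat()"
```

```text
5.95 tcp nest [ 0.1 11.1 85.8] lean(x,y) [0.0002 0.1674] F [-0.3 -4.3  5.5] M [-1.46  0.19 -0.02] gap 0.02330206962752744
```

Request:
drive_tool([
  [[0, -0.04, 0, -0.3, 0, 0], [0, -0.1, 0, -0.6, 0, 0], [0, -0.1, 0, -0.6, 0, 0]],
])

```text
time_s: 6.32
position: [0.5448, 0.0295, 0.0856]
tool_rot: [0.994, 0.07, 0.006, 0.089]
wrist_force: [1.1, -5.4, 4.2]
finger_gap: 0.0233
grasp_force: 45.0
```

```bash
python3 - <<'E'
from h import *
stat()
g=ctrl.grab_frame("scene");w=ctrl.grab_frame("wrist")
cv2.imwrite("pics/l.png",np.hstack([cv2.resize(g[200:300,280:400],(440,367),interpolation=cv2.INTER_CUBIC),cv2.resize(w[60:300,150:430],(360,367))])[:,:,::-1])
E
```

```text
6.33 tcp nest [ 0.1 11.8 85.6] lean(x,y) [0.0004 0.1781] F [ 0.3 -5.5  4.2] M [-1.82  0.05 -0.06] gap 0.02327561069914765
```

View pics/l.png

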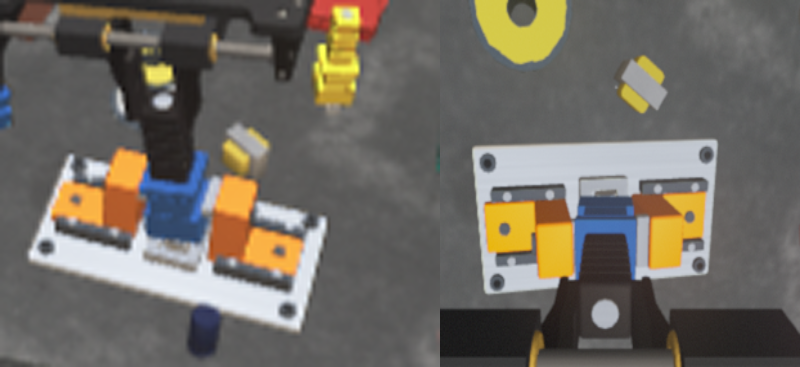

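Request:
drive_tool([
  [[0, -0.06, 0, -0.3, 0, 0], [0, -0.12, 0, -0.6, 0, 0], [0, -0.12, 0, -0.6, 0, 0]],
])

```text
time_s: 6.8
position: [0.5446, 0.0305, 0.0855]
tool_rot: [0.993, 0.07, 0.007, 0.095]
wrist_force: [1.0, -6.0, 5.1]
finger_gap: 0.0233
grasp_force: 45.0
```

```bash
python3 - <<'E'
from h import *
stat()
E
```

```text
6.8 tcp nest [ 0.  12.8 85.5] lean(x,y) [0.0007 0.1888] F [ 0.1 -6.1  5.1] M [-2.05 -0.06  0.01] gap 0.02333843116219326
```

```bash
cat >> h.py <<'E'
def ortho(z,name=None,s=4):
    f=ctrl.grab_frame("wrist");m=ctrl.camera_model("wrist");o=ctrl.get_obs()
    T=np.eye(4);T[:3,:3]=R.from_quat(o["tool_rot"]).as_matrix();T[:3,3]=o["position"];Ti=np.linalg.inv(T@np.array(m["mount"]))
    n=R.from_euler("z",8.2,degrees=True)
    Y,X=np.meshgrid(np.arange(95,-95,-1/s),np.arange(60,-60,-1/s))
    P=n.apply(np.c_[X.ravel(),Y.ravel(),0*X.ravel()]/1000)+[.5468,.0185,z]
    c=P@Ti[:3,:3].T+Ti[:3,3];u=c@np.array(m["mtx"]).T;u=(u[:,:2]/u[:,2:]).astype(np.float32).reshape(*X.shape,2)
    g=cv2.remap(f,u[...,0],u[...,1],cv2.INTER_CUBIC)
    if name: cv2.imwrite(name,g[:,:,::-1])
    return g
E
python3 - <<'E'
from h import *
stat();a=ortho(.061);
h=cv2.cvtColor(a,cv2.COLOR_RGB2HSV)
cv2.imwrite("pics/o.png",cv2.resize(a,(760,480))[:300,:,::-1].copy())
cv2.imwrite("pics/o.png",cv2.resize(np.vstack([a[60:340],ortho(.02)[60:340]]),(760,560))[:,:,::-1])
E
```

```text
6.8 tcp nest [ 0.  12.8 85.5] lean(x,y) [0.0007 0.1888] F [ 0.1 -6.1  5.1] M [-2.05 -0.06  0.01] gap 0.02333843116219326
```

View pics/o.png

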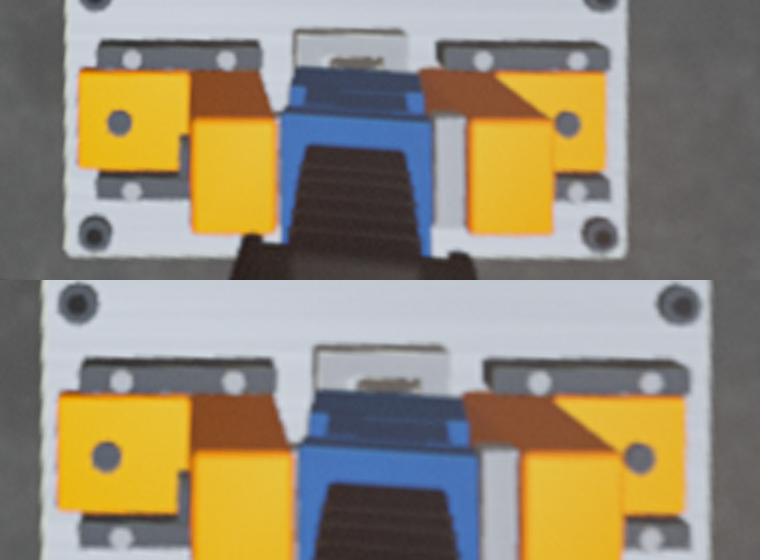

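```bash
cat >> h.py <<'E'
def chain(calls,base=((.5464,.0178,.0861),None)):
    q0=R.from_quat(down(8.2));p=np.array(base[0]);r=q0
    for c in calls: p=p+r.apply(np.array(c[:3])/100); r=r*R.from_rotvec(np.radians(c[3:]))
    return p,r.as_quat()
def rock(th): # deg about tool x, pivot 70 mm below upright TCP
    q=R.from_quat(down(8.2));a=np.radians(th)
    return np.array([.5464,.0178,.0861])+q.apply([0,.07*np.sin(a),.07*(1-np.cos(a))]),(q*R.from_euler("x",th,degrees=True)).as_quat()
E
python3 - <<'E'
from h import *
b=chain([(0,-1.17,.1,-9.6,0,0),(0,-.1,0,-.6,0,0),(0,-.12,0,-.6,0,0)])
rows([rock(t) for t in(-9,-7,-5,-3,-1,1,3,4)],b);print()
rows([rock(t) for t in(5.5,7,8.5,9.6,10.2,10.8)],rock(4))
E
```

```text
[-0.0, 0.3, 0.0, 1.8, 0.0, 0.0]
[0.0, 0.54, 0.02, 3.8, 0.0, 0.0]
[-0.0, 0.78, 0.04, 5.8, -0.0, 0.0]
[0.0, 1.03, 0.07, 7.8, -0.0, 0.0]
[0.0, 1.27, 0.1, 9.8, 0.0, 0.0]
[-0.0, 1.51, 0.15, 11.8, 0.0, 0.0]
[-0.0, 1.75, 0.2, 13.8, 0.0, -0.0]
[0.0, 1.86, 0.23, 14.8, 0.0, -0.0]

[-0.0, 0.18, 0.0, 1.5, 0.0, 0.0]
[-0.0, 0.37, 0.01, 3.0, -0.0, 0.0]
[-0.0, 0.55, 0.02, 4.5, 0.0, -0.0]
[-0.0, 0.68, 0.03, 5.6, 0.0, -0.0]
[-0.0, 0.76, 0.04, 6.2, 0.0, 0.0]
[-0.0, 0.83, 0.05, 6.8, 0.0, -0.0]
```

Request:
drive_tool([
  [[0, 0.3, 0, 1.8, 0, 0], [0, 0.54, 0.02, 3.8, 0, 0], [0, 0.78, 0.04, 5.8, 0, 0], [0, 1.03, 0.07, 7.8, 0, 0], [0, 1.27, 0.1, 9.8, 0, 0], [0, 1.51, 0.15, 11.8, 0, 0], [0, 1.75, 0.2, 13.8, 0, 0], [0, 1.86, 0.23, 14.8, 0, 0]],
])

```text
time_s: 7.9
position: [0.5475, 0.0143, 0.086]
tool_rot: [0.997, 0.07, -0.002, -0.036]
wrist_force: [-1.7, 3.7, 1.9]
finger_gap: 0.0231
grasp_force: 45.0
```

Request:
drive_tool([
  [[0, 0.18, 0, 1.5, 0, 0], [0, 0.37, 0.01, 3, 0, 0], [0, 0.55, 0.02, 4.5, 0, 0], [0, 0.68, 0.03, 5.6, 0, 0], [0, 0.78, 0.04, 6.2, 0, 0], [0, 0.88, 0.05, 6.8, 0, 0], [0, 0.88, 0.05, 6.8, 0, 0], [0, 0.88, 0.05, 6.8, 0, 0]],
])

```text
time_s: 8.9
position: [0.5487, 0.0056, 0.0853]
tool_rot: [0.993, 0.07, -0.006, -0.095]
wrist_force: [-1.9, 4.8, 4.0]
finger_gap: 0.0234
grasp_force: 45.0
```

```bash
python3 - <<'E'
from h import *
stat();cv2.imwrite("pics/o2.png",cv2.resize(np.vstack([ortho(.061)[60:340],ortho(.02)[60:340]]),(760,560))[:,:,::-1])
E
```

```text
8.9 tcp nest [  0.5 -12.4  85.3] lean(x,y) [-0.0015 -0.189 ] F [-1.2  5.   4. ] M [ 1.47  0.03 -0.04] gap 0.0234477606384755
```

View pics/o2.png

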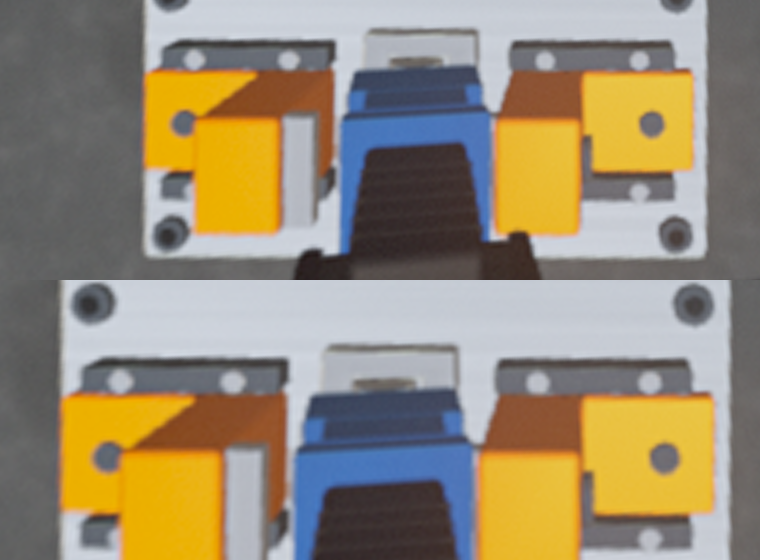

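Request:
drive_tool([
  [[0, 0.08, 0, 0.5, 0, 0], [0, 0.16, 0, 1, 0, 0], [0, 0.16, 0, 1, 0, 0], [0, 0.16, 0, 1, 0, 0]],
])

```text
time_s: 9.5
position: [0.5488, 0.005, 0.0852]
tool_rot: [0.992, 0.071, -0.007, -0.104]
wrist_force: [-1.3, 8.2, 6.0]
finger_gap: 0.0235
grasp_force: 45.0
```

```bash
cat >> h.py <<'E'
def keep():
    g=ortho(.018);h=cv2.cvtColor(g,cv2.COLOR_RGB2HSV)
    m=cv2.inRange(h,(8,150,170),(30,255,255));a=[]
    for r in range(205,260,5):
        c=np.flatnonzero(m[r]); 
        if len(c): a.append((95-c[0]/4,95-c[-1]/4))
    print("slider ends",np.round(np.median(a,0),2),len(a))
E
python3 - <<'E'
from h import *
stat();keep()
E
```

```text
9.5 tcp nest [  0.5 -13.   85.2] lean(x,y) [-0.0015 -0.2074] F [-0.1  8.3  6. ] M [2.36 0.13 0.  ] gap 0.023477847298120805
slider ends [ 80.75 -83.25] 11
```

```bash
python3 - <<'E'
from h import *
p,q=rock(4); p=p+R.from_quat(q).apply([0,.0088,.0005]); r=R.from_quat(q)*R.from_euler("x",6.8,degrees=True)
p=p+r.apply([0,.0016,0]); r=r*R.from_euler("x",1,degrees=True)
rows([rock(t) for t in(9,6,3,0,-3,-6,-8,-9)],(p,r.as_quat()));print()
rows([rock(t) for t in(-9.6,-10.4,-11.2,-11.8)],rock(-9))
E
```

```text
[0.0, -0.43, 0.02, -2.8, 0.0, -0.0]
[-0.0, -0.8, 0.04, -5.8, 0.0, -0.0]
[-0.0, -1.16, 0.09, -8.8, 0.0, 0.0]
[-0.0, -1.52, 0.16, -11.8, 0.0, 0.0]
[-0.0, -1.88, 0.24, -14.8, 0.0, 0.0]
[0.0, -2.23, 0.34, -17.8, -0.0, 0.0]
[-0.0, -2.46, 0.42, -19.8, 0.0, 0.0]
[-0.0, -2.57, 0.46, -20.8, 0.0, 0.0]

[0.0, -0.07, 0.0, -0.6, 0.0, 0.0]
[0.0, -0.17, 0.0, -1.4, -0.0, 0.0]
[0.0, -0.27, 0.01, -2.2, -0.0, 0.0]
[0.0, -0.34, 0.01, -2.8, -0.0, 0.0]
```

Request:
drive_tool([
  [[0, -0.43, 0.02, -2.8, 0, 0], [0, -0.8, 0.04, -5.8, 0, 0], [0, -1.16, 0.09, -8.8, 0, 0], [0, -1.52, 0.16, -11.8, 0, 0], [0, -1.88, 0.24, -14.8, 0, 0], [0, -2.23, 0.34, -17.8, 0, 0], [0, -2.46, 0.42, -19.8, 0, 0], [0, -2.57, 0.46, -20.8, 0, 0]],
])

```text
time_s: 10.55
position: [0.5451, 0.0289, 0.0853]
tool_rot: [0.994, 0.071, 0.006, 0.079]
wrist_force: [-0.7, 0.3, 0.9]
finger_gap: 0.0236
grasp_force: 45.0
```

Request:
drive_tool([
  [[0, -0.07, 0, -0.6, 0, 0], [0, -0.2, 0, -1.4, 0, 0], [0, -0.33, 0, -2.2, 0, 0], [0, -0.45, 0, -2.8, 0, 0], [0, -0.45, 0, -2.8, 0, 0], [0, -0.45, 0, -2.8, 0, 0]],
])

```text
time_s: 11.3
position: [0.5441, 0.0307, 0.085]
tool_rot: [0.992, 0.07, 0.007, 0.104]
wrist_force: [3.0, -8.9, 1.1]
finger_gap: 0.0231
grasp_force: 45.0
```

```bash
python3 - <<'E'
from h import *
stat();keep()
p,q=rock(-9);r=R.from_quat(q);p=p+r.apply([0,-.0045,0]);r=r*R.from_euler("x",-2.8,degrees=True)
rows([rock(t) for t in(-10,-8,-6,-4,-2,0)],(p,r.as_quat()))
E
```

```text
11.3 tcp nest [-0.4 13.1 85. ] lean(x,y) [0.0021 0.2078] F [ 1.7 -9.2  1.1] M [-2.26 -0.81  0.18] gap 0.023077097325346792
slider ends [ 80.75 -83.5 ] 11
[0.0, 0.33, 0.02, 1.8, 0.0, 0.0]
[0.0, 0.57, 0.03, 3.8, -0.0, 0.0]
[0.0, 0.81, 0.05, 5.8, 0.0, 0.0]
[0.0, 1.06, 0.08, 7.8, 0.0, 0.0]
[0.0, 1.3, 0.12, 9.8, 0.0, 0.0]
[0.0, 1.54, 0.16, 11.8, -0.0, 0.0]
```

Request:
drive_tool([
  [[0, 0.33, 0.02, 1.8, 0, 0], [0, 0.57, 0.03, 3.8, 0, 0], [0, 0.81, 0.05, 5.8, 0, 0], [0, 1.06, 0.08, 7.8, 0, 0], [0, 1.3, 0.12, 9.8, 0, 0], [0, 1.54, 0.16, 11.8, 0, 0], [0, 1.54, 0.16, 11.8, 0, 0], [0, 1.54, 0.16, 11.8, 0, 0]],
])

```text
time_s: 12.35
position: [0.5462, 0.0176, 0.0861]
tool_rot: [0.997, 0.071, -0.0, 0.001]
wrist_force: [0.2, -1.7, 0.5]
finger_gap: 0.0235
grasp_force: 45.0
```

```bash
python3 - <<'E'
from h import *
stat();keep();print(ctrl.get_obs()["tool_rot"])
q=down(8.2);rows([((.5464,.0178,.0861),q)])
for r in ctrl.spot_point("block_grip","wrist")[:1]: print(atz("wrist",r["xy"],.104))
E
```

```text
12.35 tcp nest [-0.2 -0.2 86.1] lean(x,y) [0.0005 0.0011] F [-0.1 -1.7  0.5] M [-0.77 -0.01 -0.07] gap 0.023513170138825593
slider ends [ 80.5  -82.75] 11
[ 9.97472074e-01  7.10569086e-02 -2.54498419e-04  5.59706558e-04]
[0.02, -0.01, 0.0, 0.06, 0.03, -0.05]
[0.54664248 0.0168712  0.104     ]
```

Request:
drive_tool([
  [[0, 0, -0.4, 0, 0, 0], [0, 0, -0.8, 0, 0, 0], [0, 0, -1.2, 0, 0, 0], [0, 0, -1.6, 0, 0, 0], [0, 0, -2, 0, 0, 0], [0, 0, -2, 0, 0, 0]],
])

```text
time_s: 13.2
position: [0.5467, 0.0179, 0.1067]
tool_rot: [0.997, 0.071, 0.0, -0.0]
wrist_force: [-0.4, 0.1, -3.3]
finger_gap: 0.0233
grasp_force: 45.0
```

```bash
python3 - <<'E'
from h import *
stat();keep()
E
```

```text
13.2 tcp nest [3.000e-01 1.000e-01 1.067e+02] lean(x,y) [-0.001  -0.0002] F [-0.4  0.2 -3.3] M [-0.02 -0.02 -0.01] gap 0.023283257603056905
slider ends [ 80.25 -82.75] 11
```

Only the block's weight shows (3.3 N). I'll draw it the rest of the way up.

Request:
drive_tool([
  [[0, 0, -0.8, 0, 0, 0], [0, 0, -1.6, 0, 0, 0], [0, 0, -2.4, 0, 0, 0], [0, 0, -3.2, 0, 0, 0], [0, 0, -3.8, 0, 0, 0], [0, 0, -4.2, 0, 0, 0], [0, 0, -4.2, 0, 0, 0], [0, 0, -4.2, 0, 0, 0]],
])

```text
time_s: 14.25
position: [0.5462, 0.0178, 0.1479]
tool_rot: [0.997, 0.071, -0.0, 0.0]
wrist_force: [-0.1, 0.3, -3.0]
finger_gap: 0.0236
grasp_force: 45.0
```

```bash
python3 - <<'E'
from h import *
stat();keep()
g=ctrl.grab_frame("scene");w=ctrl.grab_frame("wrist")
cv2.imwrite("pics/f.png",np.hstack([cv2.resize(g[180:300,270:410],(560,480),interpolation=cv2.INTER_CUBIC),cv2.resize(w[:300,150:430],(240,257)).repeat(1,0)[:257] if 0 else cv2.resize(w[60:300,180:400],(240,480))])[:,:,::-1])
E
```

```text
14.25 tcp nest [ -0.2   0.  147.9] lean(x,y) [0.0007 0.    ] F [-0.1  0.4 -3. ] M [-0.07  0.04  0.03] gap 0.023631839158013875
slider ends [ 80.25 -82.75] 11
```

View pics/f.png

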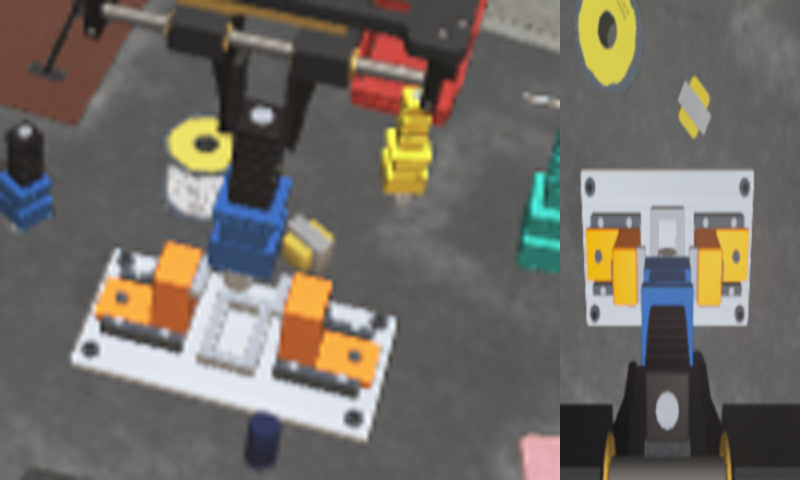

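The block hangs upright over the empty slot at about (250,220) in the left half. Both keepers are back, its foot is about 9 mm above them, and the spool, transformer and capacitor have not moved.

```bash
python3 -c "
from rig import ctrl
print(ctrl.sign_off())"
```

```text
the job is handed in; nothing more can be done
None
```

I rocked the block free of both keepers and handed the job in with it held still and upright over the nest, its foot about 9 mm above the keepers, after about 14 s of the 48 s allowed.

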